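Dial the code on the safety box and draw its bolt

TASK

The matches are kept in the blue child-safety box. Dial the code 4-7-2 on its three number wheels (left to right), pressing them no harder than a thumb would (under 15 N), then slide the red bolt to the right as far as it goes, again without forcing it, so that the lid springs open. Leave the code showing and do not disturb the things around it.

Things in the scene. Friction and masses are not known exactly. Their poses are not given: they have to be found in the camera images.
- lockbox: blue lockbox fixed to the worktop, 220 x 220 mm. Origin: centre of its footprint, at the worktop; +x to its back (hinge side), +y to its left seen from the front. Its front (x -110 to -20 mm) is a flat lock deck, 58 mm high, with three black number wheels in a row and the red bolt right of them. Behind (x -20 to 110 mm) is the box, 80 mm high, with a 6 mm clear lid on top.
- wheel_left (a joint): turn of the left wheel (rad): black, radius 18 mm, 20 mm wide, axle along the lockbox's y, 7 to 11 mm out of the deck. The digit on top (at the yellow marks) is set: digit = joint / 0.628 modulo 10, no stop; it grows as the top is rubbed towards lockbox +x, 11.3 mm of rim a digit. A detent holds each digit (about 4 N along the rim); let go, it drops into the nearest (or may rest halfway).
- wheel_left_top (a point): top of the left wheel's rim as built, 69.5 mm above the worktop, fixed to the lockbox (72 mm left of its middle, 65 mm in front of its origin; wheels are 36 mm apart). The seats are worn: each wheel really sits 0 to 4.5 mm lower than this point, so find it by touch. It gives about 1 mm per 5 N under the finger, at most 4 mm; its smooth rim slips under less than about 7 N (friction 0.5 to 0.7)
- wheel_mid (a joint): turn of the middle wheel (rad): black, radius 18 mm, 20 mm wide, axle along the lockbox's y, 7 to 11 mm out of the deck. The digit on top (at the yellow marks) is set: digit = joint / 0.628 modulo 10, no stop; it grows as the top is rubbed towards lockbox +x, 11.3 mm of rim a digit. A detent holds each digit (about 4 N along the rim); let go, it drops into the nearest (or may rest halfway).
- wheel_mid_top (a point): top of the middle wheel's rim as built, 69.5 mm above the worktop, fixed to the lockbox (36 mm left of its middle, 65 mm in front of its origin; wheels are 36 mm apart). The seats are worn: each wheel really sits 0 to 4.5 mm lower than this point, so find it by touch. It gives about 1 mm per 5 N under the finger, at most 4 mm; its smooth rim slips under less than about 7 N (friction 0.5 to 0.7)
- wheel_right (a joint): turn of the right wheel (rad): black, radius 18 mm, 20 mm wide, axle along the lockbox's y, 7 to 11 mm out of the deck. The digit on top (at the yellow marks) is set: digit = joint / 0.628 modulo 10, no stop; it grows as the top is rubbed towards lockbox +x, 11.3 mm of rim a digit. A detent holds each digit (about 4 N along the rim); let go, it drops into the nearest (or may rest halfway).
- wheel_right_top (a point): top of the right wheel's rim as built, 69.5 mm above the worktop, fixed to the lockbox (0 mm left of its middle, 65 mm in front of its origin; wheels are 36 mm apart). The seats are worn: each wheel really sits 0 to 4.5 mm lower than this point, so find it by touch. It gives about 1 mm per 5 N under the finger, at most 4 mm; its smooth rim slips under less than about 7 N (friction 0.5 to 0.7)
- bolt (a joint): travel of the bolt (m): 0 shut, 0.024 fully drawn, to the right (lockbox -y). It needs about 3 N and stays where it is left. Inside, its keys pass the wheels only with the right code on all three; otherwise it stops after about 2 mm.
- bolt_push (a point): middle of the left face of the bolt's red thumb piece (24 mm deep along x, 12 mm wide along y, top 75 mm above the worktop, this point 68 mm); lies in line with the three wheel tops when shut; moves with the bolt. Between this face and the right wheel are 46 mm of free flat deck at 58 mm height
- lid (a joint): opening of the lid (rad): 0 shut, 1.1 fully open. A spring swings it up by itself once the bolt has been drawn more than about 15 mm
- lid_front (a point): middle of the front upper edge of the lid, 86 mm high when shut; it swings up and back, away from the robot
- steel_tumbler: steel tumbler, 77 mm across, 103 mm tall, loose; origin at the centre of its foot; bystander
- mug: white mug, 87 x 121 mm with its handle, 96 mm tall, loose; origin near the centre of its foot; bystander
- orange_bowl: orange bowl of chopped tomato, 142 mm across, 57 mm tall, right of the lockbox, loose; origin at the centre of its foot; bystander

How it is judged:
By the outcome, as a careful person would: the job done as asked, in the order asked, and still so for the second after the job is handed in, with the robot touching nothing.
It also fails if it takes over 64 s, if anything falls off the work surface, if the arm or the gripper's body presses on something with over 40 N, if the wrist force passes 120 N, or if a joint passes its speed limit or range.

ROBOT

A 6-joint arm with a two-finger parallel gripper is mounted at the origin on a cart in front of the work surface, level with it; the furniture and walls round the work are solid. World frame = base frame: x ahead of the robot, y to its left, z up, the work surface at z = 0. Lengths are in mm, angles in rad, forces in N, time in s.
With the tool pointing down it reaches from about 400 to 925 mm from the base axis. Payload 12.5 kg.
Tool frame: the origin (TCP) lies midway between the tips of the shut fingers; the grasp point (between the pads) lies 19 mm behind it (env.pinch_z is the z of the grasp point in the tool frame, in mm); z points along the fingers, y is the line along which they close (so a half turn about z gives the same grasp; the last joint's range is limited). The gripper opens to 95 mm and grips with 3 to 60 N. Pads are 20 mm wide; open, the fingers measure 119 mm over their backs; the gripper's body (75 mm by 180 mm) begins 59 mm behind the grasp point.
Start: joints at [-1.32, 0.491, 1.559, -0, 1.092, -0.106], TCP at [218.322, -585.647, 214.661] pointing down, gripper open.
Joint ranges: [-3.1, 3.1], [-0.84, 2.19], [0.05, 2.79], [-1.13, 4.28], [0.06, 2.93], [-2.69, 2.69]. Speed limits (rad/s): [2.22, 2.22, 2.79, 3.14, 3.14, 3.14].

INTERFACE

Orientations are given as [roll, pitch, yaw] about the fixed x, y, z axes, in that order (R = Rz(yaw) Ry(pitch) Rx(roll)).
In Python, from cell import env, eyes gives the robot as it stands.
- The arm moves only by the shell command python3 -m inch 'ROWS'. ROWS is JSON, a list of rows, each a list of 3 entries, a list of its own where there are three numbers: the shift along the tool's x, y, z in units of 60 mm (1.0 is 60 mm), then the turn about the tool's z in units of 5 degrees (1.0 is 5 degrees), then the closure, from -1 (fully open) to 1 (shut). In form: [[[tx, ty, tz], turn, claw], ...]. A call has exactly 10 rows; each row shifts and turns the commanded pose from where the row before left it, along the tool's axes as they then stand; what a row does not reach is not made up. A row lasts 1/8 s, in which the tool goes at most 62.5 mm and 10.7 degrees, less where a joint would pass 70% of its speed; a pose out of reach is approached as far as the arm can. A call is refused whole if a number of a shift passes 1 or a number of a turn 1, either way. A call with a gripper value outside its range is refused whole. The fingers move at their own pace and stop on an object; the grip force is fixed at half the most. Time passes only in rows, so rows that do not move let the fingers close, or fill a call up. It gives the time, the measured TCP pose, the force, the opening and the grip force at its end, in the units of the state.
- env.state(): the state, without advancing time (a new reading comes with each control period).
- eyes.read_camera(name): name is "scene" or "side" or "wrist"; returns a dict with "pixels" (384x512x3 uint8, red, green, blue), "fx", "fy", "cx", "cy" (pixels), "distortion" ([k1, k2, p1, p2, k3] as OpenCV has them; the pictures are not rectified), "extrinsics" (4x4, takes a point from world to camera coordinates). Camera axes: x right, y down, z forward; pixel columns grow to the right and rows downward; lengths in mm; the calibration is good to about 2 mm. A picture is of the moment at which its call begins. There is no depth.
- env.job_done(): hands the job in; it is judged then, once.
Trained networks look in a picture, given as the dict that the camera call returned (one of the last four; its "shot" number tells which), for a name from the list of things; names that differ only in an ending like _2 or _b are one class to them, and where a whole thing is asked for, a point or a joint stands for the part that bears it (a point fixed in the world has none). Each returns a list of dicts, best first, with "score" (0 to 1); they miss things now and then, are a little off and sometimes report something else, mostly with a low value. They report only what shows in the picture. A call takes as long as a camera call.
- eyes.boxes_of(name, picture): "centre" ([row, column] in pixels, amid what is visible of it).
- eyes.cut_out(name, picture): "mask" (384x512 bool, what is visible of it) and "centre" ([row, column] in pixels, amid what is visible of it).
- eyes.spot_point(name, picture): "centre" ([row, column] in pixels: a listed point, or the origin of a listed thing).
The state is a dict: "t": time; "joints": joint angles; "qvel": joint speeds; "tau": joint torques, N m; "eef_pos": TCP position; "tcp_rot": TCP orientation; "ft_force": force on the tool from outside, world axes, zero at the start; "moment": the same for the moment, N m; "opening": opening from 0.0 (shut) to 1.0 (fully open); "grip_force": force on a finger pad.
Only numpy, scipy, OpenCV 4.12 (cv2) and the standard library are available. Lean on these libraries where they do the work, as an engineer would, in place of code of your own. Each camera call takes 0.05 s, during which the arm holds its last target. There are 200 camera calls.

## Working session

There is one attempt and no reset: what is moved stays moved. The work goes in short steps, Python scripts to look and compute and a shell command to move; the robot and the scene stay as the last step left them, time stands still between calls to the robot, and variables do not carry over. Pictures are saved under pics/ and viewed, at most 10 in all, crops included, and the job is handed in when it is done.

```bash
ls; mkdir -p pics; cat > h.py <<'E'
import numpy as np, cv2
from cell import env, eyes
def K(p): return np.array([[p["fx"],0,p["cx"]],[0,p["fy"],p["cy"]],[0,0,1.]])
def ray(p,rc):
    u=cv2.undistortPoints(np.array([[[rc[1],rc[0]]]],float),K(p),np.array(p["distortion"],float))[0,0]
    E=np.array(p["extrinsics"]);R=E[:3,:3]
    return -R.T@E[:3,3], R.T@np.array([u[0],u[1],1.])
def atz(p,rc,z):
    o,d=ray(p,rc); return o+d*(z-o[2])/d[2]
def tri(obs):
    A=np.zeros((3,3));b=np.zeros(3)
    for p,rc in obs:
        o,d=ray(p,rc);d=d/np.linalg.norm(d);M=np.eye(3)-np.outer(d,d);A+=M;b+=M@o
    return np.linalg.solve(A,b)
def proj(p,X):
    E=np.array(p["extrinsics"]);r=cv2.Rodrigues(E[:3,:3])[0]
    q=cv2.projectPoints(np.array(X,float).reshape(-1,1,3),r,E[:3,3].copy(),K(p),np.array(p["distortion"],float))[0][:,0]
    return q[:,::-1]
def save(n,a): cv2.imwrite("pics/"+n,cv2.cvtColor(a,cv2.COLOR_RGB2BGR))
E
cat > m.py <<'E'
from h import *
np.set_printoptions(precision=1,suppress=True)
s=env.state();print({k:np.round(v,3) for k,v in s.items()})
P={n:eyes.read_camera(n) for n in("scene","side")}
for n,p in P.items(): save(n+"0.png",p["pixels"])
H=dict(wheel_left_top=67,wheel_mid_top=67,wheel_right_top=67,bolt_push=68,lid_front=86,lockbox=0,steel_tumbler=0,mug=0,orange_bowl=0)
for k,z in H.items():
    obs=[]
    for n,p in P.items():
        r=eyes.spot_point(k,p)
        if r:
            obs.append((p,r[0]["centre"]));print(k,n,np.array(r[0]["centre"]),round(r[0]["score"],2),atz(p,r[0]["centre"],z))
    if len(obs)==2: print("   tri",tri(obs))
E
python3 m.py
```

```text
pics
{'t': np.float64(0.0), 'joints': array([-1.3,  0.5,  1.6, -0. ,  1.1, -0.1]), 'qvel': array([-0., -0., -0.,  0.,  0.,  0.]), 'tau': array([ -0. , -61.3, -25.8,   0.1,   0. ,  -0. ]), 'eef_pos': array([ 218.2, -585.4,  214.1]), 'tcp_rot': array([-3.1, -0. ,  0.4]), 'ft_force': array([-0.7, -0.4, -0.6]), 'moment': array([-0., -0.,  0.]), 'grip_force': np.float64(0.0), 'opening': np.float64(0.998)}
wheel_left_top scene [204.  257.2] 0.92 [534.5  66.3  67. ]
wheel_left_top side [217.5 264.6] 0.59 [525.8  79.4  67. ]
   tri [528.3  73.   68.1]
wheel_mid_top scene [204.7 263.9] 0.94 [514.2  52.9  67. ]
wheel_mid_top side [212.1 266.9] 0.95 [522.8  52.4  67. ]
   tri [523.   43.3  58.8]
wheel_right_top scene [200.  268.9] 0.56 [518.9  20.9  67. ]
wheel_right_top side [275.4 306.7] 0.62 [406.8 289.5  67. ]
   tri [417.3 187.  104.3]
bolt_push scene [189.7 275.2] 0.42 [541.8 -39.4  68. ]
bolt_push side [222.7 243. ] 0.66 [579.  112.8  68. ]
   tri [ 635.3 -144.2  -80.1]
lid_front scene [190.3 257. ] 0.87 [573.2  26.   86. ]
lid_front side [196.6 247.8] 0.6 [582.8   9.5  86. ]
   tri [578.7  20.6  87.1]
lockbox scene [206.6 256.3] 0.78 [582.9  21.    0. ]
lockbox side [221.5 242.9] 0.95 [598.1  12.1   0. ]
   tri [597.4   5.8 -10.5]
steel_tumbler scene [256.2 249.2] 0.63 [422.1 225.8   0. ]
steel_tumbler side [277.7 305.6] 0.94 [406.4 225.6   0. ]
   tri [407.9 240.6  17.4]
mug scene [276.3 226.2] 0.82 [414.4 339.5   0. ]
mug side [315.9 304.5] 0.83 [404.6 345.9   0. ]
   tri [406.  348.4   8.3]
orange_bowl scene [170.7 346.9] 0.48 [ 464.3 -407.2    0. ]
orange_bowl side [158.9 292.6] 0.87 [ 477.4 -438.4   -0. ]
   tri [ 472.6 -417.4    1.4]
```

```bash
python3 - <<'E'
import cv2
a=cv2.imread("pics/scene0.png");b=cv2.imread("pics/side0.png")
a=cv2.resize(a[150:300,180:380],None,fx=4,fy=4,interpolation=3)[:, :800];cv2.imwrite("pics/a.png",a)
b=cv2.resize(b[130:330,180:380],None,fx=3,fy=3,interpolation=3);cv2.imwrite("pics/b.png",b)
E
```

```text
(no output)
```

View pics/a.png

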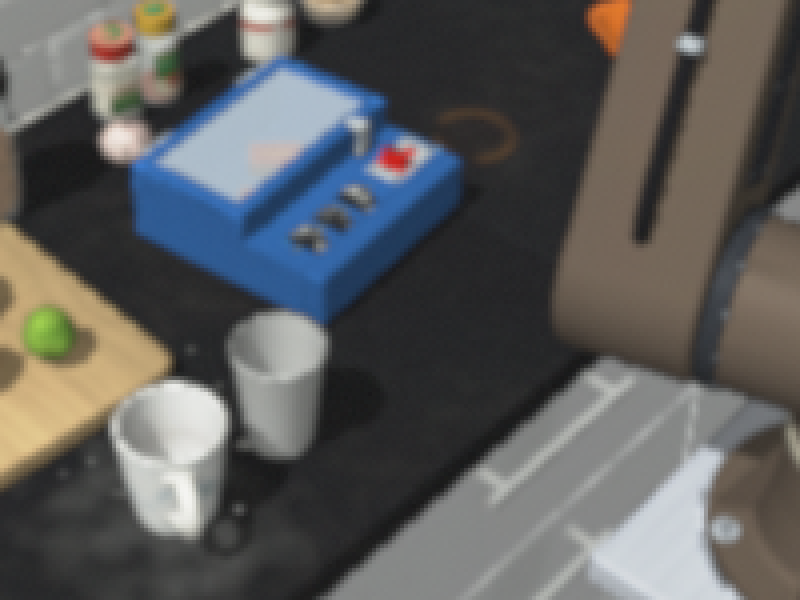

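View pics/b.png

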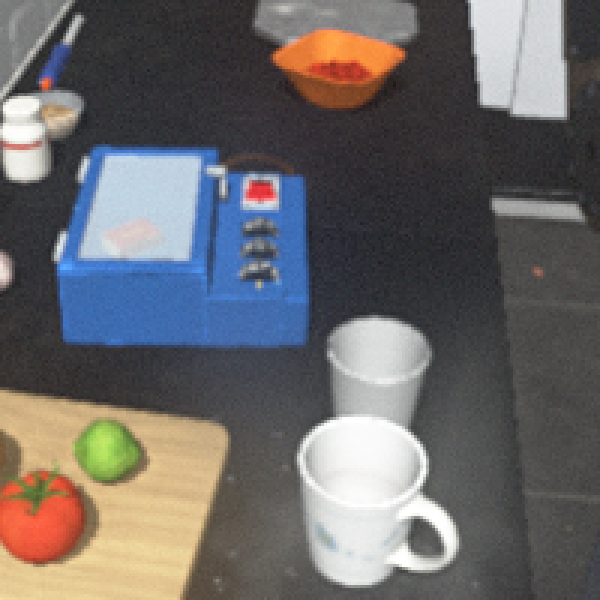

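The scene view shows the lockbox with wheels at about (204,257), (204,264) and (200,269), and the bolt at (190,279). The side view agrees. The side results for the right wheel and the bolt were false. The tumbler and mug stand to the left of the box, clear of it. Next I go closer with the wrist camera.

```bash
cat >> h.py <<'E'
from scipy.spatial.transform import Rotation as Ro
def Rt(s=None):
    s=s or env.state(); return Ro.from_euler("xyz",s["tcp_rot"]).as_matrix()
def shift(target,s=None):
    s=s or env.state(); d=np.array(target)-s["eef_pos"]; return Rt(s).T@d/60
E
python3 - <<'E'
from h import *
s=env.state();print(s["tcp_rot"],Rt(s).round(3))
p=eyes.read_camera("wrist");o,d=ray(p,(192,256));print("cam in tool",Rt(s).T@(o-s["eef_pos"]),Rt(s).T@d, p["fx"])
print(shift([500,15,260]))
E
```

```text
[3.14151494e+00 2.56599300e-05 3.56821423e-01] [[ 0.937  0.349  0.   ]
 [ 0.349 -0.937 -0.   ]
 [-0.     0.    -1.   ]]
cam in tool [ 8.34576223e+01 -1.04072358e-01 -1.69840991e+02] [-0.29882242  0.01031428  0.95430399] 284.36599883506545
[ 7.89534193 -7.74065939 -0.7562992 ]
```

```bash
python3 -m inch '[[[0.66,-0.65,-0.07],0,1],[[0.66,-0.65,-0.07],0,1],[[0.66,-0.65,-0.07],0,1],[[0.66,-0.65,-0.07],0,1],[[0.66,-0.65,-0.07],0,1],[[0.66,-0.65,-0.07],0,1],[[0.66,-0.65,-0.07],0,1],[[0.66,-0.65,-0.07],0,1],[[0.66,-0.65,-0.07],0,1],[[0.66,-0.65,-0.07],0,1]]'; python3 -m inch '[[[0.6,-0.6,0],0,1],[[0.6,-0.6,0],0,1],[[0,0,0],1,1],[[0,0,0],1,1],[[0,0,0],1,1],[[0,0,0],1,1],[[0,0,0],0,1],[[0,0,0],0,1],[[0,0,0],0,1],[[0,0,0],0,1]]'
cat > m2.py <<'E'
from h import *
import sys
np.set_printoptions(precision=1,suppress=True)
s=env.state();print(s["eef_pos"],s["tcp_rot"],s["ft_force"])
p=eyes.read_camera("wrist");save(sys.argv[1],p["pixels"])
for k,z in dict(wheel_left_top=67,wheel_mid_top=67,wheel_right_top=67,bolt_push=68,lid_front=86,lockbox=0).items():
    for r in eyes.spot_point(k,p)[:2]: print(k,np.array(r["centre"]),round(r["score"],2),atz(p,r["centre"],z))
E
python3 m2.py w1.png
```

```text
t: 2.3
eef_pos: [453.7, -80.2, 257.0]
tcp_rot: [3.141, -0.001, 0.357]
ft_force: [1.6, 0.1, 0.3]
opening: 0.026
grip_force: 0.0
t: 3.55
eef_pos: [495.5, 10.7, 256.6]
tcp_rot: [3.142, -0.0, 0.008]
ft_force: [0.0, -0.2, 0.2]
opening: 0.001
grip_force: 0.0
[495.5  10.7 256.6] [ 3.1 -0.   0. ] [ 0.  -0.2  0.2]
wheel_left_top [148.3 196.5] 0.66 [524.1  82.7  67. ]
wheel_mid_top [143.6 225.8] 0.75 [530.2  45.3  67. ]
wheel_right_top [144.5 254.7] 0.8 [529.3   8.9  67. ]
bolt_push [138.6 303.4] 0.55 [537.5 -52.1  68. ]
lockbox [ 91.9 252. ] 0.57 [595.2  13.    0. ]
```

View pics/w1.png

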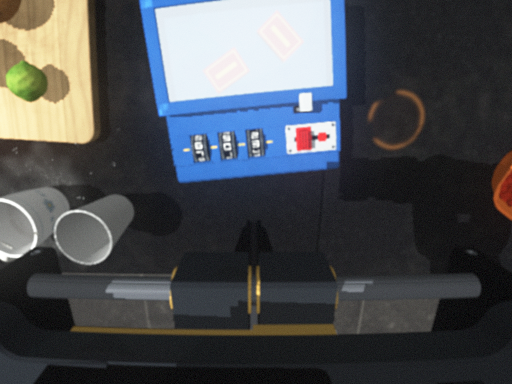

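The wrist picture shows the wheels at about (148,200), (145,228) and (143,256) and the red bolt at (139,304). The box is yawed slightly, about 0.07 rad. I go lower to read the digits.

```bash
python3 -m inch '[[[-0.2,-0.1,0.6],0,1],[[-0.2,-0.1,0.6],0,1],[[-0.2,-0.1,0.6],0,1],[[-0.1,-0.1,0.6],0,1],[[0,0,0.5],-0.8,1],[[0,0,0],0,1],[[0,0,0],0,1],[[0,0,0],0,1],[[0,0,0],0,1],[[0,0,0],0,1]]'
python3 m2.py w2.png; python3 - <<'E'
import cv2
a=cv2.imread("pics/w2.png");cv2.imwrite("pics/w2c.png",cv2.resize(a[40:190,160:360],None,fx=4,fy=4,interpolation=cv2.INTER_CUBIC))
E
```

```text
t: 5.15
eef_pos: [453.5, 34.3, 83.0]
tcp_rot: [3.141, -0.001, 0.077]
ft_force: [-0.0, -0.1, -0.6]
opening: 0.004
grip_force: 0.0
[453.5  34.3  83. ] [ 3.1 -0.   0.1] [-0.  -0.1 -0.6]
wheel_left_top [119.9 188.9] 0.68 [523.7  80.9  67. ]
wheel_mid_top [117.2 247.1] 0.74 [528.1  43.9  67. ]
wheel_mid_top [121.3 301.4] 0.39 [528.3   9.1  67. ]
wheel_right_top [119.5 304.2] 0.6 [529.6   7.5  67. ]
wheel_right_top [221.7  56.9] 0.48 [445.  177.5  67. ]
bolt_push [117.1 392. ] 0.97 [536.1 -48.7  68. ]
bolt_push [221.9  53. ] 0.41 [445.1 179.9  68. ]
lid_front [ 33.7 310.1] 0.67 [575.4  13.2  86. ]
lockbox [ 28.6 291.2] 0.75 [597.9  14.6   0. ]
lockbox [117.7 391.9] 0.37 [535.4 -81.6   0. ]
```

View pics/w2c.png

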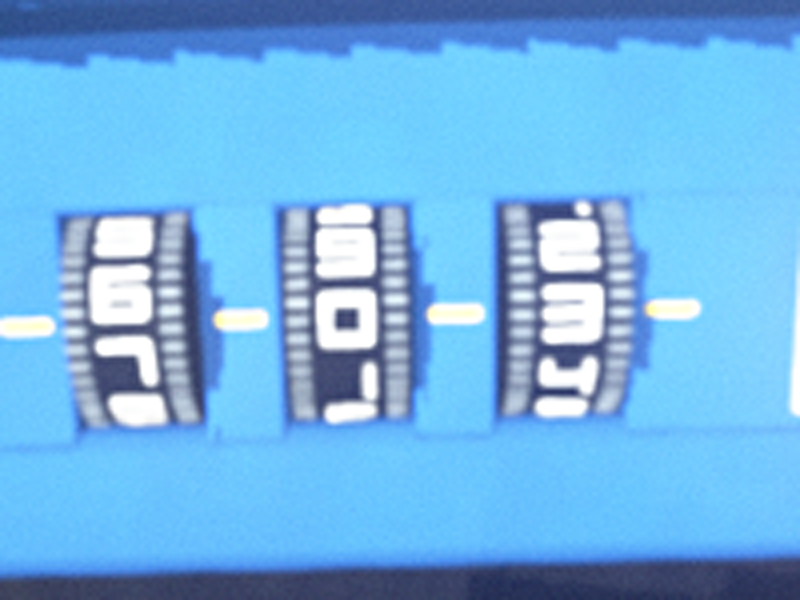

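The close crop reads, at the yellow marks, left between 6 and 7 (about 6.35), middle 0, right 3. The digits increase towards the front, as the text says. So all three strokes go towards -x: left to 4, middle 0→9→8→7, right 3→2. Next I fit the box pose from the yellow marks.

```bash
python3 - <<'E'
from h import *
np.set_printoptions(precision=2,suppress=True)
p=eyes.read_camera("wrist")
M=[(327,25),(320,242),(314,456),(309,672)]
Q=np.array([atz(p,(r/4+40-.4,c/4+160-.4),58.5) for r,c in M]);print(Q)
yl=np.array([90,54,18,-18.]);
a=np.polyfit(yl,Q[:,0],1);b=np.polyfit(yl,Q[:,1],1);print(a,b)
yaw=np.arctan2(-a[0],b[0]);print("yaw",yaw)
for n,y in (("L",72),("M",36),("R",0),("bolt",-56)): print(n,np.polyval(a,y),np.polyval(b,y))
r=[x for x in eyes.spot_point("bolt_push",p)];print(atz(p,r[0]["centre"],68))
m=eyes.cut_out("bolt",p);print([(x["centre"],np.ptp(np.argwhere(x["mask"]),axis=0),np.argwhere(x["mask"]).min(0)) for x in m[:2]])
s=env.state();print(s["eef_pos"],s["tcp_rot"])
print(shift([np.polyval(a,36)+3,np.polyval(b,36),72]))
E
```

```text
[[520.91  98.18  58.5 ]
 [524.63  61.91  58.5 ]
 [528.33  26.53  58.5 ]
 [532.11  -9.28  58.5 ]]
[ -0.1  530.23] [0.99 8.56]
yaw 0.10389060353656002
L 522.7659065869683 80.10954500587314
M 526.4961668213535 44.333162079321404
R 530.2264270557389 8.556779152769657
bolt 536.029054087005 -47.09537206631084
[537.59 -49.06  68.  ]
[([114.9, 395.3], array([45, 37]), array([ 93, 377]))]
[453.3   34.39  82.57] [3.14 0.   0.08]
[ 1.28 -0.07  0.18]
```

```bash
python3 -m inch '[[[0,0,0],-0.3,1],[[0.45,-0.02,0],0,1],[[0.45,-0.02,0],0,1],[[0.45,0,0],0,1],[[0,0,0.1],0,1],[[0,0,0.09],0,1],[[0,0,0],0,1],[[0,0,0],0,1],[[0,0,0],0,1],[[0,0,0],0,1]]'
python3 -m inch '[[[0,0,0.025],0,1],[[0,0,0],0,1],[[0,0,0],0,1],[[0,0,0],0,1],[[0,0,0],0,1],[[0,0,0],0,1],[[0,0,0],0,1],[[0,0,0],0,1],[[0,0,0],0,1],[[0,0,0],0,1]]'
```

```text
t: 6.9
eef_pos: [533.6, 45.1, 71.4]
tcp_rot: [3.141, -0.0, 0.104]
ft_force: [0.3, 0.7, 0.1]
opening: 0.007
grip_force: 0.0
t: 8.15
eef_pos: [533.6, 45.2, 69.7]
tcp_rot: [3.142, 0.0, 0.104]
ft_force: [0.7, -0.3, 0.4]
opening: 0.003
grip_force: 0.0
```

```bash
python3 -m inch '[[[0,0,0.025],0,1],[[0,0,0],0,1],[[0,0,0],0,1],[[0,0,0],0,1],[[0,0,0],0,1],[[0,0,0],0,1],[[0,0,0],0,1],[[0,0,0],0,1],[[0,0,0],0,1],[[0,0,0],0,1]]'; python3 -c "
from cell import env
print(env.state()['ft_force'])"
```

```text
t: 9.4
eef_pos: [533.6, 45.1, 68.2]
tcp_rot: [3.141, -0.0, 0.104]
ft_force: [0.8, 0.6, 0.8]
opening: 0.002
grip_force: 0.0
[0.81546275 0.63078485 0.83576386]
```

```bash
python3 -m inch '[[[0,0,0.025],0,1],[[0,0,0],0,1],[[0,0,0],0,1],[[0,0,0],0,1],[[0,0,0],0,1],[[0,0,0],0,1],[[0,0,0],0,1],[[0,0,0],0,1],[[0,0,0],0,1],[[0,0,0],0,1]]'
```

```text
t: 10.65
eef_pos: [533.6, 45.1, 66.7]
tcp_rot: [3.142, -0.0, 0.104]
ft_force: [-0.4, 0.8, 0.6]
opening: 0.004
grip_force: 0.0
```

```bash
python3 -m inch '[[[0,0,0.02],0,1],[[0,0,0],0,1],[[0,0,0],0,1],[[0,0,0],0,1],[[0,0,0],0,1],[[0,0,0],0,1],[[0,0,0],0,1],[[0,0,0],0,1],[[0,0,0],0,1],[[0,0,0],0,1]]'
```

```text
t: 11.9
eef_pos: [533.6, 45.1, 65.5]
tcp_rot: [3.142, -0.0, 0.104]
ft_force: [1.4, -0.1, 1.7]
opening: 0.005
grip_force: 0.8
```

```bash
python3 -m inch '[[[0,0,0.014],0,1],[[0,0,0.014],0,1],[[0,0,0],0,1],[[0,0,0],0,1],[[0,0,0],0,1],[[0,0,0],0,1],[[0,0,0],0,1],[[0,0,0],0,1],[[0,0,0],0,1],[[0,0,0],0,1]]'
```

```text
t: 13.15
eef_pos: [533.8, 45.2, 64.2]
tcp_rot: [3.141, -0.001, 0.104]
ft_force: [-0.9, 0.2, 7.5]
opening: 0.006
grip_force: 3.7
```

```bash
python3 -m inch '[[[0,0,0.011],0,1],[[-0.03,0,0],0,1],[[-0.03,0,0],0,1],[[-0.03,0,0],0,1],[[-0.03,0,0],0,1],[[-0.03,0,0],0,1],[[-0.03,0,0],0,1],[[-0.03,0,0],0,1],[[-0.03,0,0],0,1],[[0,0,0],0,1]]'
```

```text
t: 14.4
eef_pos: [520.3, 43.7, 63.9]
tcp_rot: [3.141, -0.003, 0.104]
ft_force: [1.5, 0.9, 9.3]
opening: 0.003
grip_force: 4.3
```

```bash
python3 -m inch '[[[0,0,-0.15],0,1],[[-0.45,0,-0.05],0,1],[[0,0,0],0,1],[[0,0,0],0,1],[[0,0,0],0,1],[[0,0,0],0,1],[[0,0,0],0,1],[[0,0,0],0,1],[[0,0,0],0,1],[[0,0,0],0,1]]'
cat > v.py <<'E'
from h import *
import sys
p=eyes.read_camera("wrist")
# rectify deck plane z=66, lockbox frame: 0.25mm/px
yaw=.104;O=np.array([530.2,8.6]);
ex=np.array([np.cos(yaw),np.sin(yaw)]);ey=np.array([-ex[1],ex[0]])
xs=np.arange(22,-22,-.2);ys=np.arange(92,-24,-.2)
g=O+xs[:,None,None]*ex+ys[None,:,None]*ey
X=np.concatenate([g,np.full(g.shape[:2]+(1,),66.)],2)
q=proj(p,X.reshape(-1,3)).reshape(g.shape).astype(np.float32)
im=cv2.remap(p["pixels"],q[...,1],q[...,0],cv2.INTER_CUBIC);save(sys.argv[1],im);print(im.shape)
E
python3 v.py v1.png
```

```text
t: 15.65
eef_pos: [492.4, 40.9, 75.2]
tcp_rot: [3.142, -0.0, 0.104]
ft_force: [-0.1, -0.0, -0.2]
opening: 0.003
grip_force: 0.0
(220, 580, 3)
```

View pics/v1.png

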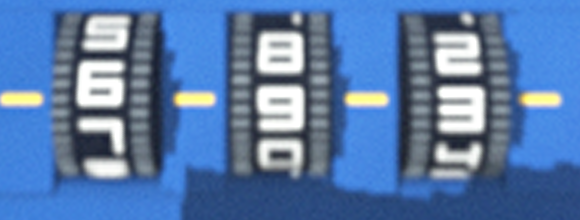

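```bash
python3 -m inch '[[[0.45,0,0],0,1],[[0.24,0,0.1],0,1],[[0,0,0.06],0,1],[[0,0,0.04],0,1],[[-0.03,0,0],0,1],[[-0.04,0,0],0,1],[[-0.04,0,0],0,1],[[-0.04,0,0],0,1],[[-0.04,0,0],0,1],[[-0.04,0,0],0,1]]'
python3 -m inch '[[[0,0,-0.1],0,1],[[0.23,0,0],0,1],[[0,0,0],0,1],[[0,0,0.06],0,1],[[0,0,0.04],0,1],[[-0.04,0,0],0,1],[[-0.05,0,0],0,1],[[-0.05,0,0],0,1],[[-0.05,0,0],0,1],[[-0.04,0,0],0,1]]'
python3 -m inch '[[[0,0,-0.15],0,1],[[-0.45,0,-0.05],0,1],[[0,0,0],0,1],[[0,0,0],0,1],[[0,0,0],0,1],[[0,0,0],0,1],[[0,0,0],0,1],[[0,0,0],0,1],[[0,0,0],0,1],[[0,0,0],0,1]]'
python3 v.py v2.png
```

```text
t: 16.95
eef_pos: [520.2, 43.7, 63.9]
tcp_rot: [3.141, -0.003, 0.104]
ft_force: [1.6, 0.9, 8.4]
opening: 0.006
grip_force: 4.3
t: 18.2
eef_pos: [520.9, 43.8, 63.8]
tcp_rot: [3.141, -0.003, 0.104]
ft_force: [3.3, 2.1, 10.2]
opening: 0.004
grip_force: 4.5
t: 19.45
eef_pos: [493.0, 40.9, 75.2]
tcp_rot: [3.142, -0.0, 0.104]
ft_force: [0.6, 0.2, -0.1]
opening: 0.007
grip_force: 0.0
(220, 580, 3)
```

View pics/v2.png

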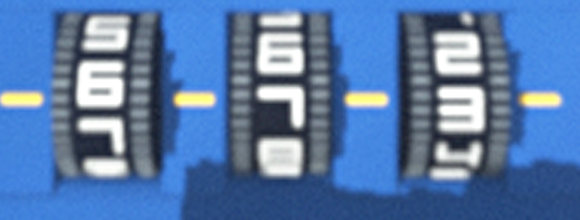

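The picture shows the middle wheel at 7 (row 107), the right at 3 and the left between 6 and 7. Next is the right wheel.

```bash
python3 -m inch '[[[0.34,0.3,0],0,1],[[0.34,0.3,0],0,1],[[0,0,0],0,1],[[0,0,0.08],0,1],[[0,0,0.04],0,1],[[0,0,0],0,1],[[0,0,0],0,1],[[0,0,0],0,1],[[0,0,0],0,1],[[0,0,0],0,1]]'
python3 -c "
from cell import env
print(env.state()['grip_force'])"
```

```text
t: 20.75
eef_pos: [537.4, 9.3, 68.0]
tcp_rot: [3.142, -0.0, 0.104]
ft_force: [-0.3, -0.4, 0.1]
opening: 0.002
grip_force: 0.0
0.0
```

```bash
python3 -m inch '[[[0,0,0.03],0,1],[[0,0,0],0,1],[[0,0,0],0,1],[[0,0,0],0,1],[[0,0,0],0,1],[[0,0,0],0,1],[[0,0,0],0,1],[[0,0,0],0,1],[[0,0,0],0,1],[[0,0,0],0,1]]'
```

```text
t: 22.0
eef_pos: [537.4, 9.3, 66.2]
tcp_rot: [3.141, -0.0, 0.104]
ft_force: [1.0, -0.5, 4.1]
opening: 0.002
grip_force: 1.9
```

```bash
python3 -m inch '[[[0,0,0.023],0,1],[[-0.03,0,0],0,1],[[-0.03,0,0],0,1],[[-0.03,0,0],0,1],[[-0.03,0,0],0,1],[[-0.03,0,0],0,1],[[-0.03,0,0],0,1],[[-0.03,0,0],0,1],[[-0.02,0,0],0,1],[[0,0,0],0,1]]'
python3 -m inch '[[[0,0,-0.13],0,1],[[-0.25,-0.6,-0.05],0,1],[[-0.2,-0.6,0],0,1],[[0,0,0],0,1],[[0,0,0],0,1],[[0,0,0],0,1],[[0,0,0],0,1],[[0,0,0],0,1],[[0,0,0],0,1],[[0,0,0],0,1]]'
python3 v.py v3.png
```

```text
t: 23.25
eef_pos: [524.5, 7.9, 65.3]
tcp_rot: [3.141, -0.002, 0.104]
ft_force: [2.5, 0.8, 8.3]
opening: 0.007
grip_force: 3.8
t: 24.5
eef_pos: [489.3, 76.7, 75.6]
tcp_rot: [3.142, 0.0, 0.104]
ft_force: [-0.7, -0.8, -0.3]
opening: 0.009
grip_force: 0.0
(220, 580, 3)
```

View pics/v3.png

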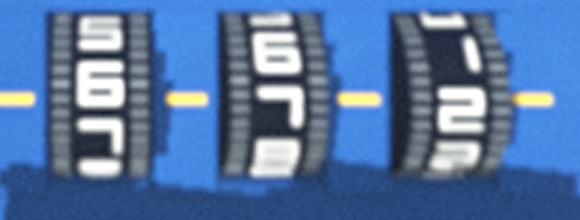

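The right wheel now shows 2 and the middle 7. The left wheel is next.

```bash
python3 -m inch '[[[0.34,0,0],0,1],[[0.34,0,0],0,1],[[0,0,0],0,1],[[0,0,0.08],0,1],[[0,0,0.045],0,1],[[0,0,0],0,1],[[0,0,0],0,1],[[0,0,0],0,1],[[0,0,0],0,1],[[0,0,0],0,1]]'
```

```text
t: 25.8
eef_pos: [529.9, 81.0, 68.1]
tcp_rot: [3.142, -0.0, 0.104]
ft_force: [0.0, 0.7, 0.8]
opening: 0.007
grip_force: 0.0
```

```bash
python3 -m inch '[[[0,0,0.03],0,1],[[0,0,0],0,1],[[0,0,0],0,1],[[0,0,0],0,1],[[0,0,0],0,1],[[0,0,0],0,1],[[0,0,0],0,1],[[0,0,0],0,1],[[0,0,0],0,1],[[0,0,0],0,1]]'
```

```text
t: 27.05
eef_pos: [529.9, 81.0, 66.3]
tcp_rot: [3.141, -0.0, 0.104]
ft_force: [0.6, 0.5, 1.9]
opening: 0.005
grip_force: 1.1
```

```bash
python3 -m inch '[[[0,0,0.03],0,1],[[-0.03,0,0],0,1],[[-0.03,0,0],0,1],[[-0.03,0,0],0,1],[[-0.03,0,0],0,1],[[-0.03,0,0],0,1],[[-0.03,0,0],0,1],[[-0.03,0,0],0,1],[[-0.02,0,0],0,1],[[0,0,0],0,1]]'
python3 -m inch '[[[0,0,-0.15],0,1],[[-0.45,0,-0.05],0,1],[[0,0,0],0,1],[[0,0,0],0,1],[[0,0,0],0,1],[[0,0,0],0,1],[[0,0,0],0,1],[[0,0,0],0,1],[[0,0,0],0,1],[[0,0,0],0,1]]'
python3 v.py v4.png
```

```text
t: 28.3
eef_pos: [516.3, 79.5, 64.9]
tcp_rot: [3.141, -0.001, 0.104]
ft_force: [-1.4, -0.2, 8.6]
opening: 0.005
grip_force: 4.2
t: 29.55
eef_pos: [489.3, 76.7, 76.5]
tcp_rot: [3.142, 0.0, 0.104]
ft_force: [0.1, 0.5, -0.1]
opening: 0.005
grip_force: 0.0
(220, 580, 3)
```

View pics/v4.png

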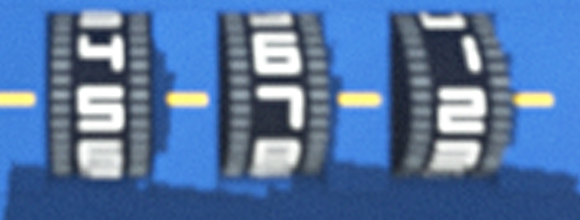

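The left wheel now shows 5 (row 107). One more stroke of the same kind.

```bash
python3 -m inch '[[[0.45,0,0],0,1],[[0.23,0,0.1],0,1],[[0,0,0.06],0,1],[[0,0,0.04],0,1],[[-0.03,0,0],0,1],[[-0.04,0,0],0,1],[[-0.04,0,0],0,1],[[-0.04,0,0],0,1],[[-0.04,0,0],0,1],[[-0.03,0,0],0,1]]'
python3 -m inch '[[[0,0,-0.15],0,1],[[-0.45,0.3,-0.05],0,1],[[0,0.3,0],0,1],[[0,0,0],0,1],[[0,0,0],0,1],[[0,0,0],0,1],[[0,0,0],0,1],[[0,0,0],0,1],[[0,0,0],0,1],[[0,0,0],0,1]]'
python3 v.py v5.png
```

```text
t: 30.85
eef_pos: [517.0, 79.6, 65.2]
tcp_rot: [3.141, -0.003, 0.104]
ft_force: [2.2, -0.3, 6.7]
opening: 0.005
grip_force: 3.5
t: 32.1
eef_pos: [493.6, 41.0, 76.5]
tcp_rot: [3.141, -0.0, 0.104]
ft_force: [-0.7, 0.0, -0.1]
opening: 0.002
grip_force: 0.0
(220, 580, 3)
```

View pics/v5.png

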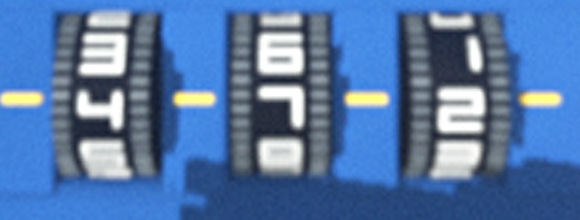

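The wheels read 4-7-2, each seated at its mark. Next, the bolt.

```bash
python3 -m inch '[[[0.15,0.4,0],0,1],[[0.15,0.4,0],0,1],[[0.15,0.35,0],0,1],[[0,0,0],0,1],[[0,0,0.08],0,1],[[0,0,0.08],0,1],[[0,0.05,0],0,1],[[0,0.05,0],0,1],[[0,0.04,0],0,1],[[0,0,0],0,1]]'
```

```text
t: 33.4
eef_pos: [528.6, -33.4, 67.0]
tcp_rot: [3.141, -0.0, 0.103]
ft_force: [0.6, 1.0, 0.4]
opening: 0.004
grip_force: 0.0
```

```bash
python3 -m inch '[[[0,0.03,0],0,1],[[0,0.03,0],0,1],[[0,0.03,0],0,1],[[0,0.03,0],0,1],[[0,0.03,0],0,1],[[0,0.03,0],0,1],[[0,0.03,0],0,1],[[0,0,0],0,1],[[0,0,0],0,1],[[0,0,0],0,1]]'
```

```text
t: 34.65
eef_pos: [529.8, -45.7, 66.9]
tcp_rot: [3.141, -0.0, 0.104]
ft_force: [-0.1, 2.1, 1.1]
opening: 0.005
grip_force: 0.8
```

```bash
python3 -m inch '[[[0,0.03,0],0,1],[[0,0.03,0],0,1],[[0,0.03,0],0,1],[[0,0.03,0],0,1],[[0,0.03,0],0,1],[[0,0.02,0],0,1],[[0,0,0],0,1],[[0,0,0],0,1],[[0,0,0],0,1],[[0,0,0],0,1]]'
```

```text
t: 35.9
eef_pos: [530.9, -55.9, 66.9]
tcp_rot: [3.141, -0.0, 0.104]
ft_force: [-0.1, 1.5, 0.2]
opening: 0.005
grip_force: 0.4
```

```bash
python3 -m inch '[[[0,0.02,0],0,1],[[0,0.02,0],0,1],[[0,0,0],0,1],[[0,0,0],0,1],[[0,0,0],0,1],[[0,0,0],0,1],[[0,0,0],0,1],[[0,0,0],0,1],[[0,0,0],0,1],[[0,0,0],0,1]]'
python3 - <<'E'
from h import *
P={n:eyes.read_camera(n) for n in("scene","side")}
O=[(p,eyes.spot_point("lid_front",p)) for p in P.values()]
print([r and (r[0]["centre"],r[0]["score"]) for p,r in O])
if all(r for p,r in O): print(tri([(p,r[0]["centre"]) for p,r in O]))
E
```

```text
t: 37.15
eef_pos: [531.1, -58.3, 66.9]
tcp_rot: [3.141, -0.0, 0.104]
ft_force: [-0.3, 2.2, 0.5]
opening: 0.005
grip_force: 0.7
[([161.6, 245.2], 0.65), ([161.6, 222.5], 0.96)]
[646.58192242  11.63231249 183.44677578]
```

The lid is open, with its front edge measured at 183 mm high. I continue gently to the stop.

```bash
python3 -m inch '[[[0,0.02,0],0,1],[[0,0,0],0,1],[[0,0,0],0,1],[[0,0,0],0,1],[[0,0,0],0,1],[[0,0,0],0,1],[[0,0,0],0,1],[[0,0,0],0,1],[[0,0,0],0,1],[[0,0,0],0,1]]'
```

```text
t: 38.6
eef_pos: [531.2, -59.5, 66.9]
tcp_rot: [3.142, 0.0, 0.104]
ft_force: [0.2, 2.0, 1.5]
opening: 0.005
grip_force: 0.9
```

```bash
python3 -m inch '[[[0,0.02,0],0,1],[[0,0,0],0,1],[[0,0,0],0,1],[[0,0,0],0,1],[[0,0,0],0,1],[[0,0,0],0,1],[[0,0,0],0,1],[[0,0,0],0,1],[[0,0,0],0,1],[[0,0,0],0,1]]'
```

```text
t: 39.85
eef_pos: [531.4, -60.7, 66.9]
tcp_rot: [3.142, -0.0, 0.104]
ft_force: [-0.3, 2.2, 0.1]
opening: 0.003
grip_force: 0.8
```

```bash
python3 -m inch '[[[0,0.02,0],0,1],[[0,0,0],0,1],[[0,0,0],0,1],[[0,0,0],0,1],[[0,0,0],0,1],[[0,0,0],0,1],[[0,0,0],0,1],[[0,0,0],0,1],[[0,0,0],0,1],[[0,0,0],0,1]]'
```

```text
t: 41.1
eef_pos: [531.5, -61.8, 66.9]
tcp_rot: [3.141, -0.0, 0.104]
ft_force: [-0.4, 1.4, 0.2]
opening: 0.005
grip_force: 0.9
```

```bash
python3 -m inch '[[[0,0.015,0],0,1],[[0,0.015,0],0,1],[[0,0,0],0,1],[[0,0,0],0,1],[[0,0,0],0,1],[[0,0,0],0,1],[[0,0,0],0,1],[[0,0,0],0,1],[[0,0,0],0,1],[[0,0,0],0,1]]'
```

```text
t: 42.35
eef_pos: [531.7, -63.7, 66.9]
tcp_rot: [3.141, -0.0, 0.104]
ft_force: [-0.1, 1.8, 0.3]
opening: 0.005
grip_force: 0.7
```

```bash
python3 -m inch '[[[0,0.015,0],0,1],[[0,0.015,0],0,1],[[0,0,0],0,1],[[0,0,0],0,1],[[0,0,0],0,1],[[0,0,0],0,1],[[0,0,0],0,1],[[0,0,0],0,1],[[0,0,0],0,1],[[0,0,0],0,1]]'
```

```text
t: 43.6
eef_pos: [531.9, -65.4, 66.9]
tcp_rot: [3.141, -0.0, 0.104]
ft_force: [-0.6, 1.6, 1.5]
opening: 0.006
grip_force: 0.8
```

```bash
python3 -m inch '[[[0,0.01,0],0,1],[[0,0.01,0],0,1],[[0,0.01,0],0,1],[[0,0,0],0,1],[[0,0,0],0,1],[[0,0,0],0,1],[[0,0,0],0,1],[[0,0,0],0,1],[[0,0,0],0,1],[[0,0,0],0,1]]'
```

```text
t: 44.85
eef_pos: [532.0, -66.8, 66.9]
tcp_rot: [-3.141, 0.0, 0.104]
ft_force: [0.1, 6.5, 2.4]
opening: 0.002
grip_force: 3.0
```

The stop is reached: the force rose from 2 to 6.5 N. I back off and retreat.

```bash
python3 -m inch '[[[0,-0.08,0],0,1],[[0,-0.05,0],0,1],[[-0.2,0,-0.15],0,1],[[-0.5,0,-0.1],0,1],[[-0.5,0,-0.3],0,1],[[0,0,-0.6],0,1],[[0,0,-0.5],0,1],[[0,0,0],0,1],[[0,0,0],0,1],[[0,0,0],0,1]]'
python3 - <<'E'
from h import *
p=eyes.read_camera("wrist");q=eyes.read_camera("side")
a=cv2.resize(p["pixels"][30:180,130:400],(800,444));b=q["pixels"]
save("fin.png",a)
for k in("lid_front","steel_tumbler","mug","orange_bowl"):
    r=eyes.spot_point(k,q);print(k,r and r[0]["centre"])
E
```

```text
t: 46.1
eef_pos: [459.0, -66.8, 165.1]
tcp_rot: [-3.141, 0.002, 0.104]
ft_force: [0.3, 0.4, -0.5]
opening: 0.003
grip_force: 0.0
lid_front [162.4, 220.6]
steel_tumbler [274.7, 306.6]
mug [317.0, 304.8]
orange_bowl [161.0, 292.1]
```

View pics/fin.png

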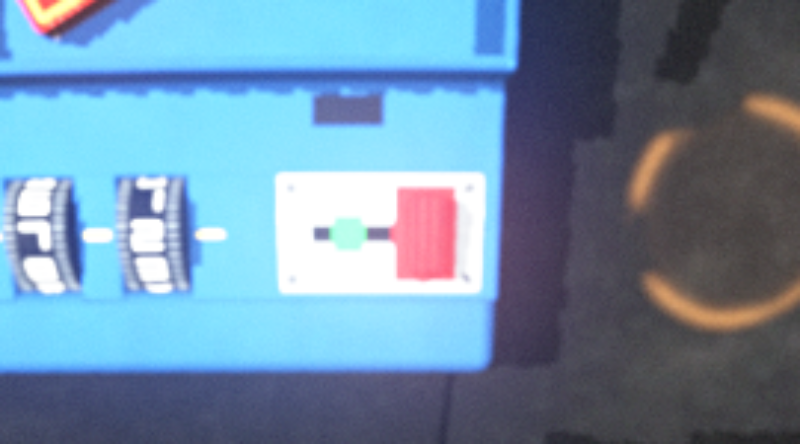

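The bolt is fully right with the green showing, the lid is open, 7 and 2 still show, and the bystanders have not moved.

```bash
python3 -c "
from cell import env
print(env.job_done())"
```

```text
the job is handed in; nothing more can be done
None
```

I dialled 4-7-2 (highest press reading about 10 N), slid the red bolt right to its stop at about 6.5 N, and the lid sprang open. The things around the box stayed put, and I handed the job in at about 46 s; the left wheel's 4 was last checked just before I slid the bolt.

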